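Slide the dish carrier home against the microscope's hidden stop

TASK

Pick up the metal dish carrier by its upright fin and set it down flat in the guideway of the digital microscope, handle end towards the mouth and dish end towards the black light shield, keeping it level all the while. Then slide it gently in, under the overhanging head, until it just rests against the stop hidden inside the shield: feel for the stop, do not push it back. Let go and leave the carrier there, with the jar, tip box and dish stack undisturbed.

Things in the scene. Friction and masses are not known exactly. Their poses are not given: they have to be found in the camera images.
- carrier: Dish carrier: loose aluminium plate 150 x 100 x 10 mm with a dish and a fin, one rigid piece, about 0.35 kg (varies 0.25 to 0.5). Origin at the centre of its underside; x along the 150 mm length towards the dish end, which goes in first (leading edge at x = +75 mm), y across, z up. The clear lidded dish, 64 mm across, top at z = 26 mm, is centred at x = +28 mm.
- fin (a point): Grip point in the carrier's upright steel fin (its handle), at (-50, 0, 42) mm in the carrier's frame, same axes. The fin spans x = -68 to -32 mm, is 14 mm thick in y, from the plate's top (z = 10) to z = 56 mm. The carrier balances about 30 mm in front of this point (towards +x). Gripped here with a 40 degree lean, fingertips 20 mm past the point clear the plate.
- scope: Digital microscope, fixed to the bench. Origin under its base, at bench level; x points inwards along the guideway, z up. White base x = -180 to 200, y = +/-95 mm, its flat top (the stage) at z = 30 mm. Two rails 14 mm high, inner faces at y = +/-53 mm, run inwards from x = -55 mm; before that they flare outwards to x = -112 mm, the mouth. Carrier on stage: friction 1 to 4 N.
- entry (a point): Point on the stage, midway between the rails, at (-30, 0, 30) mm in the scope's frame, same axes: a good place for the carrier's origin when it is first set down, its leading edge still 50 mm outside the shield and 90 mm or more from the stop.
- shield_mouth (a point): Foot of the black light shield's open front, at (95, 0, 30) mm in the scope's frame, same axes. Opening 130 mm wide, 36 mm high; roof top at z = 72 mm. Inside, out of sight, a dark stop block 60 mm wide: its flat face lies 40 to 70 mm inwards of here, different each time, not reported. Clamped by friction only: firm up to 12 N of push, creeps back above 14 N.
- head_edge (a point): Middle of the front lower edge of the microscope's overhanging white head, at (-2, 0, 200) mm in the scope's frame, same axes. The head is 90 mm wide in y, reaches inwards from here, its top at z = 270 mm. It blocks an upright tool from following the carrier to the stop; a tool leaning 40 to 45 degrees, fingers pointing inwards and down, passes below.
- tip_box: Bystander: open grey box 120 x 85 x 55 mm, origin at the centre of its underside.
- bottle: Bystander: amber jar 64 mm diameter, 130 mm high, origin at the centre of its underside.
- dishes: Bystander: stack of three dishes, 88 mm diameter, 51 mm high, origin at the centre of its underside.
Things that resemble listed ones, but are neither listed nor needed, are in the scene too. Of the things that look like the carrier, the smallest one is meant.

How it is judged:
By the outcome, as a careful person would: the job done as asked, in the order asked, and still so for the second after the job is handed in, with the robot touching nothing.
It also fails if it takes over 54 s, if anything falls off the work surface, if the arm or the gripper's body presses on something with over 40 N, if the wrist force passes 120 N, or if a joint passes its speed limit or range.

ROBOT

A 6-joint arm with a two-finger parallel gripper is mounted at the origin on the work surface. World frame = base frame: x ahead of the robot, y to its left, z up, the work surface at z = 0. Lengths are in mm, angles in rad, forces in N, time in s.
With the tool pointing down it reaches from about 350 to 975 mm from the base axis. Payload 7.1 kg.
Tool frame: the origin (TCP) lies midway between the tips of the shut fingers; the grasp point (between the pads) lies pinch_z behind it (pinch_z is the distance from the TCP to the grasp point, in mm); z points along the fingers, y is the line along which they close (so a half turn about z gives the same grasp; the last joint's range is limited). The gripper opens to 88 mm and grips with 3 to 60 N. Pads are 20 mm wide; open, the fingers measure 115 mm over their backs; the gripper's body (75 mm by 178 mm) begins 61 mm behind the grasp point.
Start: joints at [-0.019, 0.423, 1.63, -0, 1.089, -0.019], TCP at [624.984, 0.026, 222.675] pointing down, gripper open.
Joint ranges: [-3, 3], [-0.9, 2.11], [0.09, 2.58], [-1.31, 4.45], [0.11, 2.69], [-2.54, 2.54]. Speed limits (rad/s): [2.39, 2.39, 3.01, 3.14, 3.14, 3.14].

INTERFACE

Orientations are given as a rotation vector (axis times angle).
In Python, from workcell import get_obs, get_image, close_job, pinch_z gives the robot as it stands.
- The arm moves only by the tool jog_arm, never from a script. Its argument "commands" is a list of rows, each a list of 3 entries, a list of its own where there are three numbers: the gripper command: -1 is shut, 1 is fully open, values between are in proportion, then the shift along the tool's x, y, z as a fraction of full scale, then the turn, a rotation vector about the tool's x, y, z as a fraction of full scale. In form: [[gripper, [tx, ty, tz], [rx, ry, rz]], ...]. A call has 1 to 10 rows; each row shifts and turns the commanded pose from where the row before left it, along the tool's axes as they then stand; what a row does not reach is not made up. Full scale, the value 1, is 0.1 m for a shift and 45 degrees for a turn. A row lasts 1/10 s, in which the tool goes at most 50 mm and 8.59 degrees, less where a joint would pass 70% of its speed; a pose out of reach is approached as far as the arm can. A call with a number of a shift or a turn outside -1 to 1 is refused whole. A call with a gripper value outside its range is refused whole. The fingers move at their own pace and stop on an object; the grip force is fixed at half the most. Time passes only in rows, so rows that do not move let the fingers close. It gives the time, the measured TCP pose, the force, the opening and the grip force at its end, in the units of the state.
- get_obs(): the state, without advancing time (a new reading comes with each control period).
- get_image(name): name is "scene" or "side" or "wrist"; returns a dict with "image" (420x560x3 uint8, blue, green, red), "z_map" (420x560 float32, mm along the optical axis (not along the pixel's ray), 0 where there is no reading), "intrinsics" (3x3 intrinsics, pixels), "eye" and "orientation" of the camera in the world; the wrist camera has in their place "mount" (4x4, takes a point from camera to tool coordinates, whose origin is the TCP and whose axes are the flange's). Camera axes: x right, y down, z forward; pixel columns grow to the right and rows downward; lengths in mm; the calibration is good to about 2 mm. The wrist camera is an equidistant fisheye: a pixel r from the principal point sees the ray r / f radians off the axis. A picture is of the moment at which its call begins: read the wrist's pose just before it.
- close_job(): hands the job in; it is judged then, once.
The state is a dict: "t": time; "qpos": joint angles; "qvel": joint speeds; "joint_torque": joint torques, N m; "ee_pos": TCP position; "orientation": TCP orientation; "ft_force": force on the tool from outside, world axes, zero at the start; "moment": the same for the moment, N m; "width": finger opening in mm; "grasp_force": force on a finger pad.
Only numpy, scipy, OpenCV 4.12 (cv2) and the standard library are available. Lean on these libraries where they do the work, as an engineer would, in place of code of your own. Each camera call takes 0.05 s, during which the arm holds its last target. There are 200 camera calls.

## Working session

There is one attempt and no reset: what is moved stays moved. The work goes in short steps, Python scripts to look and compute and a tool call to move; the robot and the scene stay as the last step left them, time stands still between calls to the robot, and variables do not carry over. Pictures are saved under pics/ and viewed, at most 10 in all, crops included, and the job is handed in when it is done.

Besides the shell and the picture viewer there is one more tool, called as name(argument=value, ...), one argument or row to a line, values as JSON. jog_arm: Moves the arm, as the interface text tells. Its arguments: {"type":"object","properties":{"commands":{"type":"array","items":{"type":"array"}}},"required":["commands"]}

```bash
mkdir -p pics; ls; python3 - <<'E'
from workcell import *
import cv2,numpy as np
print(get_obs(),pinch_z)
for n in ("scene","side"):
    d=get_image(n); cv2.imwrite(f"pics/{n}.png",d["image"]); np.savez(f"{n}.npz",**d)
    print(n,d["intrinsics"],d["eye"],d["orientation"])
E
```

```text
pics
{'t': 0.0, 'qpos': array([-1.89844601e-02,  4.23811751e-01,  1.63068061e+00, -7.57438362e-06,
        1.08856988e+00, -1.90443024e-02]), 'qvel': array([ 0.00073746, -0.00282238,  0.00174021, -0.0004521 ,  0.0020812 ,
        0.00038325]), 'joint_torque': array([ 1.28069914e-03, -5.44622147e+01, -2.73670936e+01,  6.42951974e-02,
        2.27214623e-02, -1.51321510e-04]), 'ee_pos': array([6.24457982e+02, 4.36444431e-02, 2.21923536e+02]), 'orientation': array([-2.22062549e+00, -2.22076619e+00,  1.60801772e-03]), 'ft_force': array([-0.61949282,  0.63535149, -0.21424642]), 'moment': array([ 0.03215737,  0.00092854, -0.0009484 ]), 'grasp_force': 0.0, 'width': 87.73483044594673} 18.700000000000003
scene [[518.99467938   0.         279.55909065]
 [  0.         518.99467938 210.74194587]
 [  0.           0.           1.        ]] [1397.43952525 -518.84745997 1052.84672473] [-2.07739599 -0.99356022  0.49540056]
side [[518.77690617   0.         284.35825926]
 [  0.         518.77690617 218.56711645]
 [  0.           0.           1.        ]] [ 320.18902185 1034.83621213 1194.23741069] [-0.38231158  2.83862797 -1.05041921]
```

View pics/scene.png

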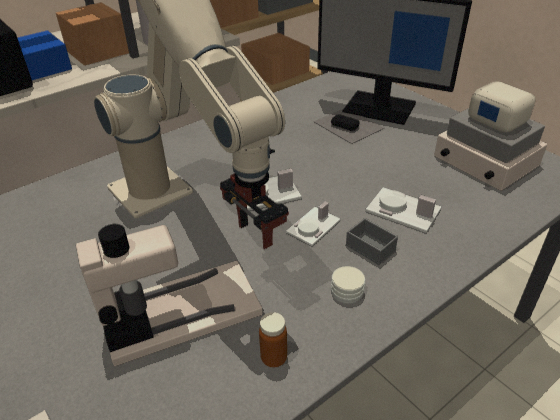

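View pics/side.png

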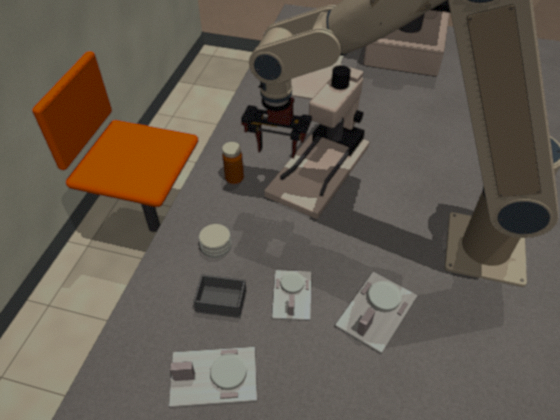

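Three look-alikes: scene (314,225)/side (292,295); scene (280,190)/side (377,310); scene (404,208)/side (213,377). The first looks smallest; I'll measure plate sizes and the scope.

```bash
cat > h.py <<'E'
import numpy as np,cv2
from scipy.spatial.transform import Rotation as R
def load(n):
    return dict(np.load(f"{n}.npz"))
def cloud(d):
    K=d["intrinsics"];h,w=d["z_map"].shape;u,v=np.meshgrid(np.arange(w),np.arange(h));z=d["z_map"]
    p=np.stack([(u-K[0,2])/K[0,0]*z,(v-K[1,2])/K[1,1]*z,z],-1)
    return p@R.from_rotvec(d["orientation"]).as_matrix().T+d["eye"]
def plane(d,uv,z):
    K=d["intrinsics"];uv=np.asarray(uv,float)
    r=np.c_[(uv[:,0]-K[0,2])/K[0,0],(uv[:,1]-K[1,2])/K[1,1],np.ones(len(uv))]@R.from_rotvec(d["orientation"]).as_matrix().T
    return d["eye"]+r*((z-d["eye"][2])/r[:,2])[:,None]
E
python3 - <<'E'
from h import *
for n,pts in (("side",[(292,312),(352,320),(200,395)]),("scene",[(330,222),(383,218)])):
    d=load(n);c=cloud(d);g=d["image"].min(2)
    for s in pts: print(n,s,c[s[1],s[0]].round(),g[s[1],s[0]])
    m=((g>105)&(c[...,2]>3)&(c[...,2]<80)&(d["z_map"]>0)).astype(np.uint8)
    k,lab,st,ce=cv2.connectedComponentsWithStats(m)
    for i in range(1,k):
        if st[i,4]>250:
            q=lab==i; ct=np.argwhere(q)[:,::-1]
            top=q&(c[...,2]<18)
            P=plane(d,np.argwhere(top)[:,::-1],10)[:,:2] if top.sum()>50 else c[q][:,:2]
            r=cv2.minAreaRect(P.astype(np.float32)); print(n,ce[i].round(),st[i,4],"rect",np.round(r[0],1),np.round(r[1],1),round(r[2],1),"zmed",np.median(c[q][:,2]).round(1))
# scope base top
for n in("side","scene"):
    d=load(n);c=cloud(d);q=(abs(c[...,2]-30)<5)&(d["z_map"]>0)&(c[...,1]<-100)&(d["image"].min(2)>60)
    k,lab,st,ce=cv2.connectedComponentsWithStats(q.astype(np.uint8))
    for i in range(1,k):
        if st[i,4]>300: 
            P=plane(d,np.argwhere(lab==i)[:,::-1],30)[:,:2].astype(np.float32);r=cv2.minAreaRect(P);print(n,ce[i].round(),st[i,4],r,cv2.boxPoints(r).round())
E
```

```text
side (292, 312) [480. 368.  26.] 68
side (352, 320) [327. 342.  12.] 127
side (200, 395) [632. 629.  11.] 147
side [310.  83.] 399 rect [ 673.7 -659.3] [228.9 114.7] 75.2 zmed 5.2
side [323. 160.] 411 rect [ 529.  -202.4] [158.3  75.3] 46.8 zmed 27.7
side [300. 201.] 319 rect [562.2  -9.9] [ 52.4 108.4] 89.9 zmed 27.9
side [214. 235.] 572 rect [752.9 199.7] [85.8 84.9] 12.6 zmed 49.0
side [511. 266.] 913 rect [-53.2  24.8] [167.3 114.9] 88.4 zmed 10.1
side [292. 294.] 1629 rect [497.3 305. ] [ 99.2 151.2] 12.9 zmed 9.8
side [378. 310.] 2857 rect [270.7 292.6] [202.5 135. ] 70.5 zmed 13.0
side [215. 376.] 4193 rect [620.3 574.6] [202.2 136.3] 19.4 zmed 13.3
scene (330, 222) [524. 348.  10.] 190
scene (383, 218) [609. 496.   2.] 80
scene [299. 115.] 510 rect [-57.4 719. ] [155.2 496.8] 40.4 zmed 4.8
scene [194. 146.] 360 rect [-130.1  269.7] [202.7 214.3] 2.8 zmed 4.4
scene [ 96. 178.] 273 rect [-167.3 -117.5] [111.2 281.6] 65.6 zmed 4.6
scene [281. 191.] 492 rect [294.4 337.3] [157.4 130.4] 14.6 zmed 14.9
scene [118. 188.] 377 rect [-72.7 -93.8] [ 82.5 168.7] 73.3 zmed 13.3
scene [401
[... 389 characters left out ...]
-190.58169555664062), (226.34642028808594, 107.49195098876953), 73.04474639892578) [[ 451. -283.]
 [ 553. -315.]
 [ 619.  -98.]
 [ 517.  -67.]]
side [347. 164.] 380 ((444.4004211425781, -219.50575256347656), (256.5920104980469, 34.06105422973633), 75.23553466796875) [[ 395. -339.]
 [ 428. -348.]
 [ 494. -100.]
 [ 461.  -91.]]
scene [180. 303.] 1776 ((534.5980224609375, -177.8707275390625), (184.6483917236328, 102.99999237060547), 75.34754180908203) [[ 461. -254.]
 [ 561. -280.]
 [ 608. -102.]
 [ 508.  -76.]]
scene [173. 334.] 1257 ((606.8557739257812, -245.07965087890625), (303.06475830078125, 38.64661407470703), 75.18331146240234) [[ 549. -387.]
 [ 587. -397.]
 [ 664. -104.]
 [ 627.  -94.]]
```

```bash
python3 - <<'E'
from h import *
d=load("side");a=cv2.resize(d["image"][255:345,255:335],None,fx=4.4,fy=4.4,interpolation=cv2.INTER_CUBIC)
e=d["image"][55:215,230:390];b=cv2.resize(e,(396,396),interpolation=cv2.INTER_CUBIC)
cv2.imwrite("pics/crop.png",np.hstack([a[:396,:350],b]))
E
```

```text
(no output)
```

View pics/crop.png

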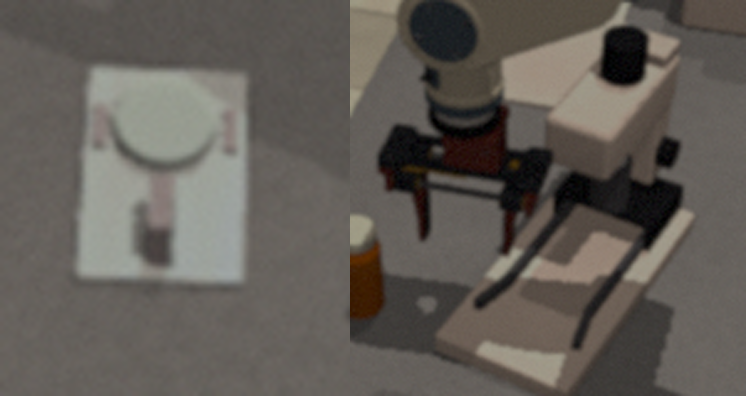

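Smallest plate measures 99 x 151 mm, centre (497,305): this is the carrier. The crop shows its dish on top, at (165,120), and its fin at (155,235), so the dish end points to -y. The scope's mouth faces +y, and its rails run from about (490,300) to (570,210).

```bash
cat >> h.py <<'E'
def tool(psi,lean):
    p,a=np.radians([psi,lean]);f=np.array([np.cos(p),np.sin(p),0]);l=np.array([-f[1],f[0],0])
    z=np.sin(a)*f-np.cos(a)*np.array([0,0,1]);return np.c_[np.cross(l,z),l,z]
def plan(grasp,psi,lean,back=0):
    from workcell import get_obs,pinch_z
    o=get_obs();C=R.from_rotvec(o["orientation"]).as_matrix();T=tool(psi,lean)
    tcp=np.array(grasp)+T[:,2]*(pinch_z-back)
    rv=R.from_matrix(C.T@T).as_rotvec()/np.radians(45);d=tcp-o["ee_pos"]
    print("t",o["t"],"pos",o["ee_pos"].round(1),"F",o["ft_force"].round(1),"w",round(o["width"],1))
    print("turn frac",rv.round(3),"| shift frac current axes",(C.T@d/100).round(3),"target axes",(T.T@d/100).round(3),"world",d.round(1))
E
python3 - <<'E'
from h import *
psi=-77.1;f=np.array([np.cos(np.radians(psi)),np.sin(np.radians(psi))])
g=np.array([497.3,305])-50*f;print(g)
plan([*g,42],psi,43,100)
E
```

```text
[486.1374942  353.73805971]
t 0.1 pos [624.5   0.  222. ] F [ 0.5 -0.5 -0.4] w 87.7
turn frac [-0.109 -0.952 -0.272] | shift frac current axes [ 4.078 -1.505  1.207] target axes [ 3.975 -0.559 -2.059] world [-150.7  407.7 -120.5]
```

jog_arm(
  commands=[
    [1,[0,0,0],[-0.018,-0.159,-0.045]],
    [1,[0,0,0],[-0.018,-0.159,-0.045]],
    [1,[0,0,0],[-0.018,-0.159,-0.045]],
    [1,[0,0,0],[-0.018,-0.159,-0.045]],
    [1,[0,0,0],[-0.018,-0.159,-0.045]],
    [1,[0,0,0],[-0.018,-0.159,-0.045]],
    [1,[0.2,-0.028,-0.1],[0,0,0]],
    [1,[0.2,-0.028,-0.1],[0,0,0]],
    [1,[0.2,-0.028,-0.1],[0,0,0]],
    [1,[0.2,-0.028,-0.1],[0,0,0]],
  ],
)

```text
t: 1.1
ee_pos: [594.5, 81.9, 196.5]
orientation: [1.55, 1.942, -0.612]
ft_force: [-0.1, 0.2, -0.5]
width: 87.9
grasp_force: 0.0
```

jog_arm(
  commands=[
    [1,[0.2,-0.028,-0.1],[0,0,0]],
    [1,[0.2,-0.028,-0.1],[0,0,0]],
    [1,[0.2,-0.028,-0.1],[0,0,0]],
    [1,[0.2,-0.028,-0.1],[0,0,0]],
    [1,[0.2,-0.028,-0.1],[0,0,0]],
    [1,[0.2,-0.028,-0.1],[0,0,0]],
    [1,[0.2,-0.028,-0.1],[0,0,0]],
    [1,[0.2,-0.028,-0.1],[0,0,0]],
    [1,[0.2,-0.028,-0.1],[0,0,0]],
    [1,[0.2,-0.028,-0.1],[0,0,0]],
  ],
)

```text
t: 2.1
ee_pos: [519.9, 285.0, 132.8]
orientation: [1.551, 1.941, -0.612]
ft_force: [0.6, 0.8, 0.5]
width: 87.6
grasp_force: 0.0
```

```bash
python3 - <<'E'
from h import *
from workcell import *
plan([486.1,353.7,42],-77.1,43,100)
for n in("scene","side","wrist"):
    o=get_obs();d=get_image(n)
    if n=="wrist": d.update(o)
    np.savez(n+"2.npz",**d);cv2.imwrite(f"pics/{n}2.png",d["image"])
print(get_obs()["qpos"].round(2), d["intrinsics"],d["mount"])
a=cv2.imread("pics/scene2.png")[140:400,50:330];b=cv2.imread("pics/wrist2.png")
cv2.imwrite("pics/mix.png",np.hstack([cv2.resize(a,(400,371)),cv2.resize(b,(400,300))[:,:].__class__(0) if 0 else cv2.copyMakeBorder(cv2.resize(b,(400,300)),0,71,0,0,0)]))
E
```

```text
t 2.1 pos [519.9 285.  132.8] F [0.6 0.8 0.5] w 87.6
turn frac [-0.001  0.003 -0.003] | shift frac current axes [ 1.162 -0.179 -0.659] target axes [ 1.164 -0.176 -0.656] world [-46.2 122.7 -31.4]
[ 0.79  0.72  1.58 -0.63  1.36  0.86] [[325.1922621    0.         278.40574837]
 [  0.         325.1922621  216.88833432]
 [  0.           0.           1.        ]] [[ 5.15963794e-04 -9.70217524e-01 -2.42234782e-01  6.49131688e+01]
 [ 9.99999495e-01  7.09515870e-04 -7.11793726e-04 -2.97241405e-01]
 [ 8.62464169e-04 -2.42234292e-01  9.70217400e-01 -1.63153221e+02]
 [ 0.00000000e+00  0.00000000e+00  0.00000000e+00  1.00000000e+00]]
```

View pics/mix.png

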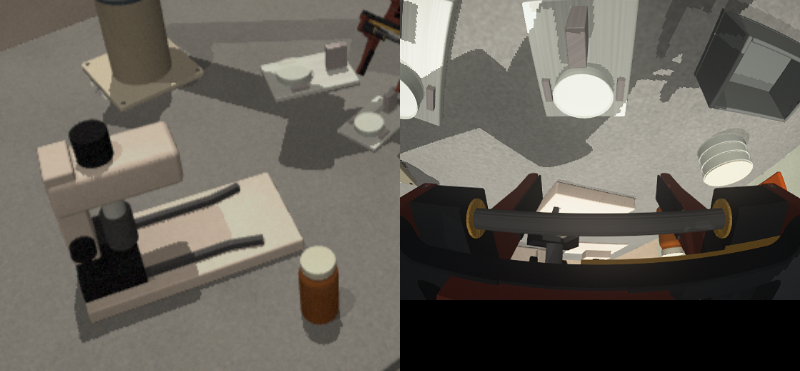

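The scope is now unobstructed in scene2, with its base top and both rails clear. The wrist view shows the carrier's fin at (577,35) and dish at (583,90). I'll move to pre-grasp and locate the scope from the new frames.

jog_arm(
  commands=[
    [1,[0.194,-0.03,-0.11],[0,0,0]],
    [1,[0.194,-0.03,-0.11],[0,0,0]],
    [1,[0.194,-0.03,-0.11],[0,0,0]],
    [1,[0.194,-0.03,-0.11],[0,0,0]],
    [1,[0.194,-0.03,-0.11],[0,0,0]],
    [1,[0.194,-0.03,-0.11],[0,0,0]],
    [1,[0,0,0],[0,0,0]],
  ],
)

```text
t: 2.95
ee_pos: [472.6, 410.2, 100.8]
orientation: [1.548, 1.944, -0.61]
ft_force: [1.0, 0.2, -0.0]
width: 87.8
grasp_force: 0.0
```

```bash
python3 - <<'E'
from h import *
from workcell import *
plan([486.1,353.7,42],-77.1,43,0)
# fin from wrist cloud
o=get_obs();d=get_image("wrist");z=d["z_map"];K=d["intrinsics"]
cv2.imwrite("pics/wrist3.png",d["image"])
v,u=np.mgrid[0:420,0:560];x=(u-K[0,2])/K[0,0];y=(v-K[1,2])/K[1,1];r=np.hypot(x,y)+1e-9
s=np.tan(r)/r;p=np.stack([x*s*z,y*s*z,z],-1)
M=d["mount"];p=p@M[:3,:3].T+M[:3,3];p=p@R.from_rotvec(o["orientation"]).as_matrix().T+o["ee_pos"]
ok=(z>0)&(r<1.3)
near=ok&(abs(p[...,0]-497)<120)&(abs(p[...,1]-305)<120)
q=near&(p[...,2]>30)&(p[...,2]<62)&(v<230);Q=p[q][:,:2].astype(np.float32);print("fin",len(Q),cv2.minAreaRect(Q),p[q][:,2].max())
q=near&(abs(p[...,2]-10)<3);Q=p[q][:,:2].astype(np.float32);print("plate",len(Q),cv2.minAreaRect(Q))
E
python3 - <<'E'
from h import *
# scope from scene2/side2: white top contour
L=[];
t=np.array([-.256,-.967]);n=np.array([.967,-.256])
for nm in("scene2","side2"):
    d=load(nm);c=cloud(d);X=c[...,:2]@t;Y=c[...,:2]@n;zz=c[...,2];ok=d["z_map"]>0
    top=ok&(abs(zz-30)<4)&(abs(X-112)<230)&(abs(Y-569)<130)
    P=plane(d,np.argwhere(top)[:,::-1],30)[:,:2].astype(np.float32);r=cv2.minAreaRect(P);print(nm,"base",r,top.sum(),"t",np.percentile(P@t,[.5,99.5]),"n",np.percentile(P@n,[.5,99.5]))
    g=d["image"].max(2)
    rail=(ok&(abs(zz-40)<8)&(g<110)&(X<180)&(X>0)&(abs(Y-569)<90)).astype(np.uint8)
    k,lab,st,ce=cv2.connectedComponentsWithStats(rail)
    for i in range(1,k):
        if st[i,4]<60: continue
        q=c[lab==i];Xq=q[:,:2]@t;Yq=q[:,:2]@n;s=(q[:,2]>41)
        for a in range(0,180,20):
            m=s&(Xq>a)&(Xq<a+20)
            if m.sum()>4: print(nm,i,a+10,"n range",np.percentile(Yq[m],[3,97]).round(1),m.sum())
E
```

```text
t 2.95 pos [472.6 410.2 100.8] F [ 1.   0.2 -0. ] w 87.8
turn frac [0.002 0.002 0.   ] | shift frac current axes [-0.022  0.004  1.013] target axes [-0.023  0.006  1.013] world [ 16.4 -68.9 -72.5]
fin 1269 ((548.2899169921875, 385.6198425292969), (50.208213806152344, 140.04843139648438), 86.2215805053711) 56.48788842999387
plate 6482 ((540.9073486328125, 312.46160888671875), (188.27389526367188, 150.77598571777344), 12.670108795166016)
scene2 base ((536.7931518554688, -201.1949005126953), (351.8397521972656, 195.32020568847656), 75.10617065429688) 4249 t [-117.12324426  227.72888176] n [473.97417773 665.72983677]
scene2 1 10 n range [504.7 516.2] 27
scene2 1 30 n range [504.2 515.8] 24
scene2 1 50 n range [504.8 518.5] 25
scene2 1 70 n range [504.2 515.6] 28
scene2 1 90 n range [505.3 517.4] 28
scene2 1 110 n range [503.2 515.8] 25
scene2 4 10 n range [620.9 634.2] 34
scene2 4 30 n range [622.3 633.7] 32
scene2 4 50 n range [620.2 635.2] 37
scene2 4 70 n range [620.6 634.6] 36
scene2 4 90 n range [619.3 635.6] 42
scene2 4 110 n range [620.1 634.4] 35
scene2 4 130 n range [620.4 641.1] 23
scene2 4 150 n range [637.3 642.4] 17
scene2 4 170 n range [636.8 643.6] 16
side2 base ((555.2939453125, -169.0714111328125), (284.0111999511719, 154.82608032226562), 75.33137512207031) 1709 t [-118.96642683  161.58059941] n [506.23637319 656.92109005]
side2 1 10 n range [618.3 628.1] 11
side2 1 30 n range [617.9 628.8] 8
side2 1 50 n range [619.6 627.5] 10
side2 1 70 n range [618. 628.] 12
side2 1 90 n range [618.5 629.7] 10
side2 1 110 n range [617.6 628.5] 11
side2 1 130 n range [616.4 638.9] 15
side2 1 150 n range [622.9 634. ] 6
```

```bash
cat >> h.py <<'E'
def wcloud():
    from workcell import get_obs,get_image
    o=get_obs();d=get_image("wrist");z=d["z_map"];K=d["intrinsics"]
    v,u=np.mgrid[0:420,0:560];x=(u-K[0,2])/K[0,0];y=(v-K[1,2])/K[1,1];r=np.hypot(x,y)+1e-9
    s=np.tan(r)/r;p=np.stack([x*s*z,y*s*z,z],-1)
    M=d["mount"];p=p@M[:3,:3].T+M[:3,3];p=p@R.from_rotvec(o["orientation"]).as_matrix().T+o["ee_pos"]
    return d["image"],p,(z>0)&(r<1.35)
E
python3 - <<'E'
from h import *
im,p,ok=wcloud();cv2.imwrite("pics/w4.png",im)
a=np.radians(-77.1);f=np.array([np.cos(a),np.sin(a)]);l=np.array([-f[1],f[0]])
X=(p[...,:2]-[497.3,305])@f;Y=(p[...,:2]-[497.3,305])@l
q=ok&(abs(X)<85)&(abs(Y)<65)
b=q&(abs(p[...,2]-10)<3);print("plate",[np.percentile(w[b],[.5,99.5]).round(1) for w in(X,Y)],cv2.minAreaRect(p[b][:,:2].astype(np.float32)))
b=q&(p[...,2]>53)&(X<-15)&(p[...,2]<60);print("fin",b.sum(),[np.percentile(w[b],[1,99]).round(1) for w in(X,Y)])
E
```

```text
plate [array([-72.1,  73.7]), array([-49.2,  49.6])] ((497.97314453125, 302.7264099121094), (101.1280288696289, 150.14602661132812), 12.75337028503418)
fin 490 [array([-65.2, -30. ]), array([-6.4,  7.2])]
```

View pics/w4.png

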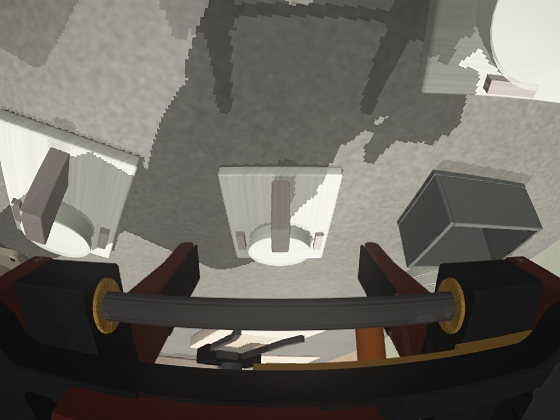

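The wrist view shows the fin at (281,215), centred between the open fingers, and the dish at (281,243). I'll approach along the tool axis.

jog_arm(
  commands=[
    [1,[-0.02,0,0.11],[0,0,0]],
    [1,[-0.02,0,0.11],[0,0,0]],
    [1,[0,0,0.11],[0,0,0]],
    [1,[0,0,0.11],[0,0,0]],
    [1,[0,0,0.11],[0,0,0]],
    [1,[0,0,0.11],[0,0,0]],
    [1,[0,0,0.11],[0,0,0]],
    [1,[0,0,0.11],[0,0,0]],
    [1,[0,0,0.1],[0,0,0]],
    [1,[0,0,0.05],[0,0,0]],
  ],
)

```text
t: 4.05
ee_pos: [490.3, 334.4, 28.7]
orientation: [1.55, 1.941, -0.613]
ft_force: [-0.2, 0.3, -0.1]
width: 87.9
grasp_force: 0.0
```

jog_arm(
  commands=[
    [-1,[0,0,0],[0,0,0]],
    [-1,[0,0,0],[0,0,0]],
    [-1,[0,0,0],[0,0,0]],
    [-1,[0,0,0],[0,0,0]],
    [-1,[0,0,0],[0,0,0]],
    [-1,[0,0,0],[0,0,0]],
    [-1,[0,0,0],[0,0,0]],
    [-1,[0,0,0],[0,0,0]],
    [-1,[0,0,0],[0,0,0]],
    [-1,[0,0,0],[0,0,0]],
  ],
)

```text
t: 5.05
ee_pos: [490.5, 335.5, 29.6]
orientation: [1.551, 1.941, -0.611]
ft_force: [1.5, 1.4, 0.7]
width: 13.8
grasp_force: 30.0
```

```bash
python3 - <<'E'
from h import *
from workcell import *
plan([486.5,351.7,42],-77.1,43,0);o=get_obs();print(o["grasp_force"],o["moment"].round(2))
E
```

```text
t 5.05 pos [490.5 335.5  29.6] F [1.5 1.4 0.7] w 13.8
turn frac [-0.001  0.002 -0.003] | shift frac current axes [ 0.038 -0.003 -0.018] target axes [ 0.038 -0.003 -0.018] world [-1.2  3.8 -1.3]
29.998600780963898 [0.32 0.12 0.02]
```

jog_arm(
  commands=[
    [-1,[-0.03,0,-0.03],[0,0,0]],
    [-1,[-0.06,0,-0.065],[0,0,0]],
    [-1,[-0.09,0,-0.097],[0,0,0]],
    [-1,[-0.09,0,-0.097],[0,0,0]],
    [-1,[-0.09,0,-0.097],[0,0,0]],
    [-1,[-0.09,0,-0.097],[0,0,0]],
    [-1,[-0.09,0,-0.097],[0,0,0]],
    [-1,[-0.09,0,-0.097],[0,0,0]],
    [-1,[-0.09,0,-0.097],[0,0,0]],
    [-1,[-0.05,0,-0.054],[0,0,0]],
  ],
)

```text
t: 6.05
ee_pos: [490.5, 336.1, 144.3]
orientation: [1.551, 1.941, -0.61]
ft_force: [-0.3, -0.4, -3.7]
width: 13.8
grasp_force: 30.0
```

jog_arm(
  commands=[
    [-1,[0,0,0],[0.05,0,0.0535]],
    [-1,[0,0,0],[0.05,0,0.0535]],
    [-1,[0,0,0],[0.05,0,0.0535]],
    [-1,[0,0,0],[0.05,0,0.0535]],
    [-1,[0,0,0],[0.05,0,0.0535]],
    [-1,[0,0,0],[0.05,0,0.0535]],
    [-1,[0,0,0],[0.05,0,0.0535]],
    [-1,[0,0,0],[0.05,0,0.0535]],
    [-1,[0,0,0],[0.02,0,0.022]],
    [-1,[0,0,0],[0,0,0]],
  ],
)

```text
t: 7.05
ee_pos: [490.7, 335.4, 142.5]
orientation: [2.037, 1.562, -0.803]
ft_force: [-0.2, -0.3, -4.2]
width: 13.8
grasp_force: 30.0
```

```bash
python3 - <<'E'
from h import *
from workcell import *
T=tool(-104.8,43)
plan(np.array([551,-144.7,150])-18.7*T[:,2],-104.8,43,0);o=get_obs();print(o["grasp_force"],o["moment"].round(2),o["qpos"].round(2))
d=load("scene2");c=cloud(d);h=cv2.cvtColor(d["image"],cv2.COLOR_BGR2HSV)
q=(h[...,1]>150)&(c[...,2]>20)&(c[...,2]<110)&(c[...,0]>500)&(c[...,1]<100)&(d["z_map"]>0);print("jar",np.percentile(c[q],[3,50,97],axis=0).round())
im,p,ok=wcloud();cv2.imwrite("pics/w5.png",im)
# level check: fit plane to plate
a=np.radians(-104.8);f=np.array([np.cos(a),np.sin(a)]);l=np.array([-f[1],f[0]])
org=o["ee_pos"][:2]+33.2*f;X=(p[...,:2]-org)@f;Y=(p[...,:2]-org)@l;zz=p[...,2]-o["ee_pos"][2]+29.6
b=ok&(abs(X)<70)&(abs(Y)<46)&(abs(zz-10)<9)&((np.hypot(X-28,Y)>42))&(abs(Y)>12)
s=np.linalg.lstsq(np.c_[X[b],Y[b],np.ones(b.sum())],zz[b],rcond=None)[0];print("slope deg",np.degrees(s[:2]).round(2),s[2],b.sum())
b=ok&(abs(X)<95)&(abs(Y)<65)&(abs(zz-10)<6);print(cv2.minAreaRect(np.c_[X[b],Y[b]].astype(np.float32)))
E
```

```text
t 7.05 pos [490.7 335.4 142.5] F [-0.2 -0.3 -4.2] w 13.8
turn frac [-0.002  0.002 -0.005] | shift frac current axes [-3.322  1.826  3.008] target axes [-3.333  1.809  3.006] world [  60.3 -480.1    7.5]
29.999329447746277 [ 0.83 -0.19  0.  ] [ 0.76  0.81  1.35 -0.36  1.65  1.13]
jar [[ 531. -364.   24.]
 [ 814. -108.   71.]
 [ 827.  -67.  107.]]
slope deg [0.   0.05] 11.335523976300495 7594
((-28.2352294921875, -0.4526214599609375), (99.57145690917969, 92.92228698730469), 89.87002563476562)
```

jog_arm(
  commands=[
    [-1,[-0.1,0.055,0.09],[0,0,0]],
    [-1,[-0.2,0.11,0.18],[0,0,0]],
    [-1,[-0.2,0.11,0.18],[0,0,0]],
    [-1,[-0.2,0.11,0.18],[0,0,0]],
    [-1,[-0.2,0.11,0.18],[0,0,0]],
    [-1,[-0.2,0.11,0.18],[0,0,0]],
    [-1,[-0.2,0.11,0.18],[0,0,0]],
    [-1,[-0.2,0.11,0.18],[0,0,0]],
    [-1,[-0.2,0.11,0.18],[0,0,0]],
    [-1,[-0.2,0.11,0.18],[0,0,0]],
  ],
)

```text
t: 8.1
ee_pos: [524.9, 60.1, 148.1]
orientation: [2.035, 1.564, -0.802]
ft_force: [-0.5, -0.4, -4.3]
width: 13.9
grasp_force: 30.0
```

jog_arm(
  commands=[
    [-1,[-0.2,0.11,0.18],[0,0,0]],
    [-1,[-0.2,0.11,0.18],[0,0,0]],
    [-1,[-0.2,0.11,0.18],[0,0,0]],
    [-1,[-0.2,0.11,0.18],[0,0,0]],
    [-1,[-0.2,0.11,0.18],[0,0,0]],
    [-1,[-0.1,0.055,0.09],[0,0,0]],
    [-1,[0,0,0],[0,0,0]],
  ],
)

```text
t: 8.8
ee_pos: [545.0, -98.4, 151.0]
orientation: [2.038, 1.561, -0.804]
ft_force: [-0.0, -0.6, -4.0]
width: 13.9
grasp_force: 30.0
```

```bash
python3 - <<'E'
from h import *
from workcell import *
T=tool(-104.8,43)
plan(np.array([551,-144.7,150])-18.7*T[:,2],-104.8,43,0);o=get_obs();print(o["qpos"].round(2))
im,p,ok=wcloud()
s=get_image("scene")
cv2.imwrite("pics/m6.png",np.hstack([cv2.resize(im,(400,300)),cv2.resize(s["image"][140:380,40:360],(400,300))]))
a=np.radians(-104.8);f=np.array([np.cos(a),np.sin(a)]);l=np.array([-f[1],f[0]])
X=(p[...,:2]-[534.8,-205.8])@f;Y=(p[...,:2]-[534.8,-205.8])@l
b=ok&(abs(p[...,2]-44)<3)&(X>-130)&(X<60)&(abs(Y)<100)
for x in range(-120,60,15):
  m=b&(X>=x)&(X<x+15)
  for sg in(-1,1):
    k=m&(Y*sg>30)
    if k.sum()>5: print(x+7,sg,np.percentile(Y[k],[2,98]).round(1),k.sum())
b=ok&(abs(p[...,2]-30)<4)&(abs(X)<230)&(abs(Y)<130);print("base",np.percentile(X[b],[.5]),np.percentile(Y[b],[.5,99.5]),b.sum())
E
```

```text
t 8.8 pos [545.  -98.4 151. ] F [-0.  -0.6 -4. ] w 13.9
turn frac [-0.002  0.002 -0.005] | shift frac current axes [-0.308  0.178  0.302] target axes [-0.309  0.177  0.302] world [  6.  -46.3  -1. ]
[ 0.16  0.61  1.75 -0.72  1.24  0.82]
-113 -1 [-74.7 -61.2] 296
-113 1 [54.6 68.1] 281
-98 -1 [-71.4 -58. ] 248
-98 1 [51.1 64.9] 250
-83 -1 [-68.5 -56.1] 225
-83 1 [49.5 61.8] 214
-68 -1 [-68.2 -56. ] 186
-68 1 [49.3 61.2] 189
-53 -1 [-67.9 -56.6] 65
-53 1 [49.4 61. ] 66
base [-205.08620253] [-96.09637346  89.48587329] 40615
```

View pics/m6.png

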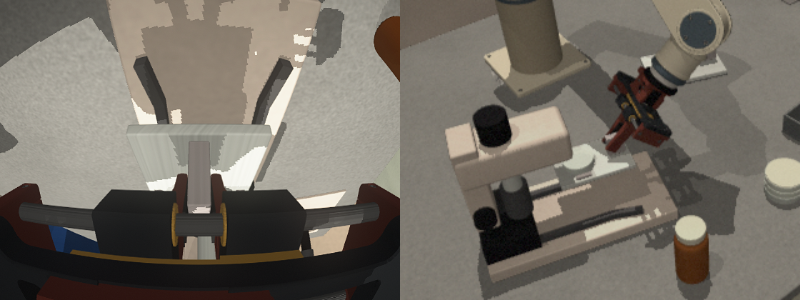

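The wrist view (rails (150,90) and (270,90)) puts the guideway about 3 mm to one side and 26 mm nearer the mouth than I estimated. The base end was clipped by my filter. I'll correct, descend part way and measure again from close up.

```bash
python3 - <<'E'
from h import *
T=tool(-104.8,43)
plan(np.array([554.6,-118.8,100])-18.7*T[:,2],-104.8,43,0)
E
```

```text
t 8.9 pos [545.3 -96.5 150.7] F [ 0.3 -0.3 -4.1] w 13.7
turn frac [-0.001  0.001 -0.004] | shift frac current axes [0.206 0.146 0.501] target axes [0.205 0.146 0.502] world [  9.3 -22.3 -50.7]
```

jog_arm(
  commands=[
    [-1,[0.02,0.015,0.05],[0,0,0]],
    [-1,[0.04,0.03,0.1],[0,0,0]],
    [-1,[0.04,0.03,0.1],[0,0,0]],
    [-1,[0.04,0.03,0.1],[0,0,0]],
    [-1,[0.04,0.03,0.1],[0,0,-0.004]],
    [-1,[0.02,0.015,0.05],[0,0,0]],
    [-1,[0,0,0],[0,0,0]],
    [-1,[0,0,0],[0,0,0]],
  ],
)

```text
t: 9.7
ee_pos: [555.3, -119.5, 100.4]
orientation: [2.034, 1.567, -0.804]
ft_force: [0.5, 0.3, -4.0]
width: 13.8
grasp_force: 30.0
```

```bash
cat > rel.py <<'E'
from h import *
from workcell import *
T=tool(-104.8,43)
plan(np.array([554.6,-118.8,59.6])-18.7*T[:,2],-104.8,43,0);o=get_obs()
im,p,ok=wcloud();s=get_image("side")
a=np.radians(-104.8);f=np.array([np.cos(a),np.sin(a)]);l=np.array([-f[1],f[0]])
X=(p[...,:2]-[538.5,-179.9])@f;Y=(p[...,:2]-[538.5,-179.9])@l
print("tcp scope",(o["ee_pos"][:2]-[538.5,-179.9])@np.c_[f,l])
b=ok&(abs(p[...,2]-44)<3)&(X>-130)&(X<100)&(abs(Y)<100)
for x in range(-120,100,15):
  m=b&(X>=x)&(X<x+15)
  r=[np.percentile(Y[m&(Y*sg>45)],[2,98]).round(1) if (m&(Y*sg>45)).sum()>15 else None for sg in (-1,1)]
  print(x+7,*r)
b=ok&(abs(p[...,2]-30)<4)&(abs(X)<230)&(abs(Y)<130);print("base",np.percentile(X[b],[.5]),np.percentile(Y[b],[.5,99.5]),b.sum())
zb=o["ee_pos"][2]-29.6+10
b=ok&(abs(p[...,2]-zb)<3)&(abs(Y)<56)&(X>-120)&(X<60)
for x in range(-105,60,15):
  m=b&(X>=x)&(X<x+15)
  if m.sum()>20: print("plate",x+7,np.percentile(Y[m],[1,99]).round(1))
print("front",np.percentile(X[b],[99.5]))
cv2.imwrite("pics/m7.png",np.hstack([cv2.resize(im,(400,300)),cv2.resize(s["image"][40:220,220:400],(400,400))[50:350]]))
E
python3 rel.py
```

```text
t 9.7 pos [ 555.3 -119.5  100.4] F [ 0.5  0.3 -4. ] w 13.8
turn frac [-0.001  0.002  0.001] | shift frac current axes [ 0.283 -0.008  0.295] target axes [ 0.282 -0.009  0.295] world [ -0.7   0.7 -40.8]
tcp scope [-62.67169826   0.83332594]
-113 [-76.5 -63.1] [62.7 76.2]
-98 [-73.9 -60.2] [59.8 73.6]
-83 [-70.7 -57.1] [56.6 70.2]
-68 [-68.1 -55.2] [54.6 67.3]
-53 None None
-38 None None
-23 None None
-8 None None
7 None None
22 None None
37 None None
52 None None
67 None None
82 None None
97 None None
base [-180.42393347] [-92.93289658  92.48502366] 57328
plate -98 [-47.7  48.2]
plate -83 [-47.9  48.5]
plate -68 [-48.1  48.6]
plate -53 [-47.9  48.7]
plate -38 [-48.5  48.6]
plate -23 [-48.4  48.7]
plate -8 [-48.8  49. ]
front [-14.14674823]
```

View pics/m7.png

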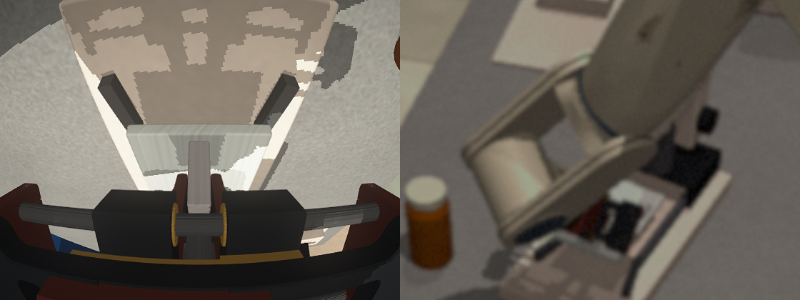

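The plate is centred between the rails to about 0.3 mm (front corners at (128,128) and (270,128), rails just outside). I'll lower it.

jog_arm(
  commands=[
    [-1,[0.03,0,0.032],[0,0,0]],
    [-1,[0.04,-0.002,0.043],[0,0,0]],
    [-1,[0.04,-0.002,0.043],[0,0,0]],
    [-1,[0.04,0,0.043],[0,0,0]],
    [-1,[0.04,0,0.043],[0,0,0]],
    [-1,[0.035,0,0.038],[0,0,0]],
    [-1,[0.02,0,0.021],[0,0,0]],
    [-1,[0,0,0],[0,0,0]],
  ],
)

```text
t: 10.6
ee_pos: [554.7, -119.4, 64.1]
orientation: [2.034, 1.567, -0.804]
ft_force: [-0.0, -0.6, -3.9]
width: 13.9
grasp_force: 30.0
```

jog_arm(
  commands=[
    [-1,[0.007,0,0.007],[0,0,0]],
    [-1,[0,0,0],[0,0,0]],
  ],
)

```text
t: 10.8
ee_pos: [555.0, -119.3, 63.7]
orientation: [2.034, 1.567, -0.803]
ft_force: [0.1, -0.3, -3.4]
width: 14.4
grasp_force: 30.0
```

jog_arm(
  commands=[
    [-1,[0.007,0,0.007],[0,0,0]],
    [-1,[0,0,0],[0,0,0]],
  ],
)

```text
t: 11.0
ee_pos: [555.0, -119.3, 62.7]
orientation: [2.034, 1.567, -0.803]
ft_force: [0.1, 0.5, -4.5]
width: 13.9
grasp_force: 30.0
```

jog_arm(
  commands=[
    [-1,[0.007,0,0.007],[0,0,0]],
    [-1,[0.007,0,0.007],[0,0,0]],
    [-1,[0,0,0],[0,0,0]],
  ],
)

```text
t: 11.3
ee_pos: [554.9, -119.3, 60.5]
orientation: [2.034, 1.567, -0.803]
ft_force: [-0.3, -0.7, -4.3]
width: 14.2
grasp_force: 30.0
```

jog_arm(
  commands=[
    [-1,[0.005,0,0.005],[0,0,0]],
    [-1,[0,0,0],[0,0,0]],
  ],
)

```text
t: 11.5
ee_pos: [554.9, -119.2, 59.8]
orientation: [2.034, 1.567, -0.804]
ft_force: [0.5, -0.6, -3.5]
width: 13.8
grasp_force: 30.0
```

jog_arm(
  commands=[
    [-1,[0.005,0,0.005],[0,0,0]],
    [-1,[0,0,0],[0,0,0]],
  ],
)

```text
t: 11.7
ee_pos: [555.0, -119.3, 59.6]
orientation: [2.033, 1.566, -0.804]
ft_force: [-1.1, 1.3, 0.4]
width: 13.7
grasp_force: 30.0
```

The stage now carries the carrier (vertical force about 0). Before sliding, I'll check whether the depth images already taken look into the shield, to narrow down where the stop is.

```bash
python3 - <<'E'
from h import *
a=np.radians(-104.8);f=np.array([np.cos(a),np.sin(a)]);l=np.array([-f[1],f[0]])
for nm in("wrist2","side","side2","scene2"):
    d=load(nm)
    if nm=="wrist2":
        z=d["z_map"];K=d["intrinsics"];v,u=np.mgrid[0:420,0:560];x=(u-K[0,2])/K[0,0];y=(v-K[1,2])/K[1,1];r=np.hypot(x,y)+1e-9
        s=np.tan(r)/r;p=np.stack([x*s*z,y*s*z,z],-1);M=d["mount"];p=p@M[:3,:3].T+M[:3,3];p=p@R.from_rotvec(d["orientation"]).as_matrix().T+d["ee_pos"];ok=(z>0)&(r<1.35)
    else: p=cloud(d);ok=d["z_map"]>0
    X=(p[...,:2]-[538.5,-179.9])@f;Y=(p[...,:2]-[538.5,-179.9])@l
    q=ok&(abs(Y)<62)&(X>85)&(X<190)&(p[...,2]>20)&(p[...,2]<80)
    h,_,_=np.histogram2d(X[q],p[...,2][q],bins=[np.arange(85,195,10),np.arange(20,81,10)]);print(nm,q.sum());print(h.astype(int))
E
```

```text
wrist2 831
[[  0   0   7   0  52 135]
 [  0   0   8   0   1  45]
 [  0   2   8   0   0  33]
 [  0   3   7   0   0  25]
 [  0   5   8   0   0  19]
 [  0  11  33  12   0  20]
 [  0  39  83  59   0  25]
 [  0  18   9   0   0  19]
 [  0   9   4   0   0  18]
 [  0   8   6   0   0  19]]
side 713
[[48 25  8  1 41 28]
 [49 16  8  1 35 29]
 [49 14  7  0 21 20]
 [46 16  0  0 29 14]
 [25  2  0  0 24 15]
 [ 0  0  0  0 21 16]
 [ 0  0  0  0 15 13]
 [ 0  0  0  0 14 14]
 [ 0  0  0  0 14 12]
 [ 0  0  0  0 11  8]]
side2 604
[[38 17  5  0 36 33]
 [44 16  7  2 24 29]
 [41  7  5  0 19 18]
 [48 15  0  0 19 16]
 [20  4  0  0 15 12]
 [ 0  0  0  0 20 12]
 [ 0  0  0  0 17 12]
 [ 0  0  0  0 14  9]
 [ 0  0  0  0 11  6]
 [ 0  0  0  0  7  3]]
scene2 788
[[ 14  45   6   1   1  21]
 [  0   0   0   0   1  59]
 [  0   0   0   0   1  60]
 [  0   0   0   0   1  57]
 [  0   0   0   0   4  63]
 [  0   0   0   0   7 120]
 [  0   0   0   0   9 129]
 [  0   0   0   0   0  56]
 [  0   0   0   0   0  53]
 [  0   0   0   0   3  48]]
```

jog_arm(
  commands=[
    [-1,[-0.02,0,0.019],[0,0,0]],
    [-1,[-0.037,0,0.034],[0,0,0]],
    [-1,[-0.037,0,0.034],[0,0,0]],
    [-1,[-0.037,0,0.034],[0,0,0]],
    [-1,[-0.037,0,0.034],[0,0,0]],
    [-1,[-0.037,0,0.034],[0,0,0]],
  ],
)

```text
t: 12.3
ee_pos: [547.8, -146.7, 59.6]
orientation: [2.034, 1.566, -0.803]
ft_force: [1.0, 2.6, 2.4]
width: 14.2
grasp_force: 30.0
```

Useful: wrist2 looked straight into the shield and shows a vertical face at x of about 140–155. I'll refine that relative to the shield front in the same view.

```bash
python3 - <<'E'
from h import *
a=np.radians(-104.8);f=np.array([np.cos(a),np.sin(a)]);l=np.array([-f[1],f[0]])
d=load("wrist2");z=d["z_map"];K=d["intrinsics"];v,u=np.mgrid[0:420,0:560];x=(u-K[0,2])/K[0,0];y=(v-K[1,2])/K[1,1];r=np.hypot(x,y)+1e-9
s=np.tan(r)/r;p=np.stack([x*s*z,y*s*z,z],-1);M=d["mount"];p=p@M[:3,:3].T+M[:3,3];p=p@R.from_rotvec(d["orientation"]).as_matrix().T+d["ee_pos"];ok=(z>0)&(r<1.35)
X=(p[...,:2]-[538.5,-179.9])@f;Y=(p[...,:2]-[538.5,-179.9])@l;Z=p[...,2]
q=ok&(abs(Y)<40)&(X>132)&(X<162)&(Z>36)&(Z<60)
print("stop",q.sum(),np.percentile(X[q],[5,25,50,75,95]).round(1),"Y",np.percentile(Y[q],[2,98]).round(1))
for lo in range(-40,40,10):
    m=q&(Y>=lo)&(Y<lo+10); print(lo,m.sum(),np.median(X[m]).round(1) if m.any() else None)
q=ok&(abs(Y)<75)&(X>75)&(X<110)&(Z>66.5)&(Z<72);print("front",q.sum(),np.percentile(X[q],[1,10,50]).round(1))
q=ok&(abs(Y)<85)&(X>-230)&(X<150)&(abs(Z-30)<5);print("base",q.sum(),np.percentile(X[q],[1]).round(1),np.median(Z[q]))
plan([0,0,0],-104.8,43)
E
```

```text
stop 206 [143.8 145.4 146.4 147.2 148.9] Y [-30.5  28. ]
-40 11 148.5
-30 30 146.4
-20 32 146.4
-10 35 146.0
0 34 145.7
10 31 146.4
20 32 145.8
30 1 147.2
front 126 [89.2 90.5 92. ]
base 2133 [-184.] 31.34040447583544
t 12.3 pos [ 547.8 -146.7   59.6] F [1.  2.6 2.4] w 14.2
turn frac [-0.     0.002  0.   ] | shift frac current axes [ 0.422 -5.671  0.61 ] target axes [ 0.42  -5.671  0.61 ] world [-551.1  134.4  -73.2]
```

The visible face spans y from -30 to 28, matching the 60 mm stop block. Corrected for the view's 4 mm offset, it sits at x of about 149 ± 3. That leaves about 72–79 mm to go: 62 mm briskly, then small steps with force readings.

jog_arm(
  commands=[
    [-1,[-0.038,0,0.032],[0,0,0]],
    [-1,[-0.049,0,0.045],[0,0,0]],
    [-1,[-0.049,0,0.045],[0,0,0]],
    [-1,[-0.049,0,0.045],[0,0,0]],
    [-1,[-0.049,0,0.045],[0,0,0]],
    [-1,[-0.049,0,0.045],[0,0,0]],
    [-1,[-0.037,0,0.034],[0,0,0]],
    [0,[0,0,0],[0,0,0]],
  ],
)

```text
t: 13.1
ee_pos: [536.3, -188.9, 60.2]
orientation: [2.034, 1.566, -0.805]
ft_force: [0.3, 0.5, -0.4]
width: 18.7
grasp_force: 0.0
```

My last row had a gripper value of 0 by mistake, so the fingers eased open, with the carrier flat on the stage. I'll re-grip and check.

jog_arm(
  commands=[
    [-1,[0,0,0],[0,0,0]],
    [-1,[0,0,0],[0,0,0]],
    [-1,[0,0,0],[0,0,0]],
    [-1,[0,0,0],[0,0,0]],
  ],
)

```text
t: 13.5
ee_pos: [536.8, -188.0, 60.3]
orientation: [2.033, 1.567, -0.804]
ft_force: [-1.3, -1.6, 2.1]
width: 13.9
grasp_force: 30.0
```

```bash
cat > st.py <<'E'
from h import *
from workcell import *
a=np.radians(-104.8);f=np.array([np.cos(a),np.sin(a)]);l=np.array([-f[1],f[0]])
o=get_obs();e=o["ee_pos"];F=o["ft_force"]
print("tcp x,y",((e[:2]-[538.5,-179.9])@np.c_[f,l]).round(1),"z",e[2].round(1),"resist",-(F[:2]@f).round(2),"lat",(F[:2]@l).round(2),"fz",F[2].round(2),"M",o["moment"].round(2))
im,p,ok=wcloud();Y=(p[...,:2]-e[:2])@l;X=(p[...,:2]-e[:2])@f
b=ok&(abs(p[...,2]-86)<4)&(X>-45)&(X<20)&(abs(Y)<12);print("fin top X",np.percentile(X[b],[1,5,50]).round(1) if b.sum() else None)
b=ok&(abs(p[...,2]-40)<3.0)&(abs(Y)<56)&(X>-60)&(X<50);print("plate rear X",np.percentile(X[b],[.5,2]).round(1),"Y",np.percentile(Y[b],[1,99]).round(1))
E
python3 st.py
```

```text
tcp x,y [8.3 0.4] z 60.3 resist -1.88 lat -0.89 fz 2.09 M [-0.03  0.01 -0.09]
fin top X [-41.8 -39.7 -31.5]
plate rear X [-57.2 -46.4] Y [-53.9  52.4]
```

jog_arm(
  commands=[
    [-1,[-0.022,0,0.02],[0,0,0]],
    [-1,[-0.037,0,0.034],[0,0,0]],
    [-1,[-0.037,0,0.034],[0,0,0]],
    [-1,[-0.037,0,0.034],[0,0,0]],
    [-1,[-0.029,0,0.027],[0,0,0]],
    [-1,[-0.015,0,0.014],[0,0,0]],
    [-1,[0,0,0],[0,0,0]],
  ],
)

```text
t: 14.25
ee_pos: [530.5, -211.9, 60.3]
orientation: [2.034, 1.566, -0.804]
ft_force: [0.8, -2.8, 0.7]
width: 14.1
grasp_force: 30.0
```

jog_arm(
  commands=[
    [-1,[-0.007,0,0.007],[0,0,0]],
    [-1,[0,0,0],[0,0,0]],
  ],
)

```text
t: 14.45
ee_pos: [530.4, -212.3, 60.2]
orientation: [2.034, 1.567, -0.803]
ft_force: [1.4, 1.8, 3.3]
width: 13.5
grasp_force: 30.0
```

```bash
python3 st.py
```

```text
tcp x,y [33.4  0.4] z 60.2 resist 2.09 lat 0.95 fz 3.28 M [ 0.06 -0.14  0.01]
fin top X [-41.8 -39.8 -31.5]
plate rear X [-57.5 -46.2] Y [-54.   52.4]
```

jog_arm(
  commands=[
    [-1,[-0.0075,0,0.0065],[0,0,0]],
    [-1,[0,0,0],[0,0,0]],
  ],
)

```text
t: 14.7
ee_pos: [530.2, -213.1, 60.3]
orientation: [2.034, 1.567, -0.803]
ft_force: [1.0, 2.9, 4.3]
width: 13.6
grasp_force: 30.0
```

jog_arm(
  commands=[
    [-1,[-0.0075,0,0.0065],[0,0,0]],
    [-1,[0,0,0],[0,0,0]],
  ],
)

```text
t: 14.9
ee_pos: [530.2, -213.5, 60.3]
orientation: [2.034, 1.567, -0.802]
ft_force: [0.4, 7.4, 5.3]
width: 13.8
grasp_force: 30.0
```

jog_arm(
  commands=[
    [-1,[0,0,0],[0,0,0]],
    [-1,[0,0,0],[0,0,0]],
  ],
)

```text
t: 15.1
ee_pos: [530.2, -213.6, 60.3]
orientation: [2.034, 1.567, -0.802]
ft_force: [1.0, 7.1, 5.7]
width: 14.5
grasp_force: 30.0
```

```bash
python3 st.py; python3 - <<'E'
from h import *
from workcell import *
im,p,ok=wcloud()
s=get_image("scene");cv2.imwrite("pics/m8.png",np.hstack([cv2.resize(im,(400,300)),cv2.resize(s["image"][200:380,60:300],(400,300))]))
E
```

```text
tcp x,y [34.7  0.6] z 60.3 resist 7.14 lat -0.9 fz 5.68 M [ 0.43 -0.01 -0.18]
fin top X [-41.4 -39.9 -31.4]
plate rear X [-56.9 -46.1] Y [-54.   52.3]
```

View pics/m8.png

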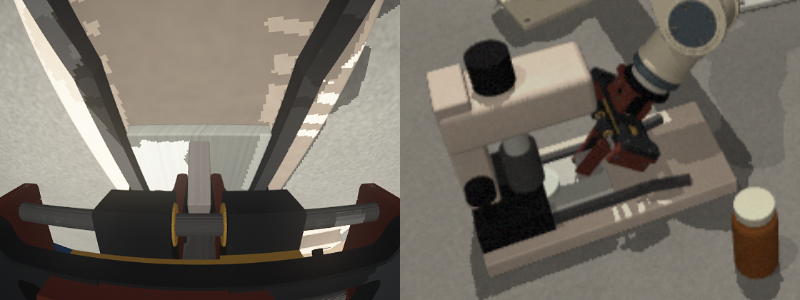

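Resistance rose to 7 N, but the downward load has also grown to about 6 N. I'll relieve the down-press first, to tell friction from the stop.

jog_arm(
  commands=[
    [-1,[-0.004,0,-0.0043],[0,0,0]],
    [-1,[0,0,0],[0,0,0]],
    [-1,[0,0,0],[0,0,0]],
  ],
)

```text
t: 15.55
ee_pos: [530.1, -213.5, 60.3]
orientation: [2.034, 1.568, -0.802]
ft_force: [2.2, 5.5, 1.3]
width: 14.1
grasp_force: 30.0
```

```bash
python3 st.py|head -1
```

```text
tcp x,y [34.7  0.5] z 60.3 resist 5.84 lat 0.7 fz 1.33 M [ 0.66 -0.21  0.07]
```

jog_arm(
  commands=[
    [-1,[-0.0035,0,0.002],[0,0,0]],
    [-1,[0,0,0],[0,0,0]],
    [-1,[0,0,0],[0,0,0]],
  ],
)

```text
t: 15.9
ee_pos: [530.1, -213.6, 60.4]
orientation: [2.034, 1.568, -0.801]
ft_force: [1.5, 8.0, 2.1]
width: 14.1
grasp_force: 30.0
```

```bash
python3 st.py|head -1
```

```text
tcp x,y [34.7  0.5] z 60.4 resist 8.11 lat -0.54 fz 2.1 M [ 0.85 -0.17 -0.13]
```

```bash
python3 - <<'E'
from h import *
from workcell import *
a=np.radians(-104.8);f=np.array([np.cos(a),np.sin(a)]);l=np.array([-f[1],f[0]])
im,p,ok=wcloud();X=(p[...,:2]-[538.5,-179.9])@f;Y=(p[...,:2]-[538.5,-179.9])@l;Z=p[...,2]
b=ok&(abs(Y)<46)&(abs(Y)>12)&(Z>37.5)&(Z<43)&(X>-60)&(X<60)
for lo in range(-45,45,10):
    m=b&(Y>=lo)&(Y<lo+10)
    if m.sum()>10: print(lo,m.sum(),np.percentile(X[m],[1,3,10]).round(1))
m=ok&(abs(Z-30)<4)&(abs(Y)<130)&(abs(X)<260);print("base",np.percentile(X[m],[.3,1]),np.percentile(Y[m],[.3,99.7]))
m=ok&(abs(Z-44)<2)&(abs(Y)<100)&(X>-140)&(X<40);print("mouth",np.percentile(X[m],[.3,1,2]))
d=get_image("side");p=cloud(d);ok=d["z_map"]>0
X=(p[...,:2]-[538.5,-179.9])@f;Y=(p[...,:2]-[538.5,-179.9])@l;Z=p[...,2]
m=ok&(abs(Y)<46)&(abs(X)<120)&(Z>37)&(Z<43);print("side plate",m.sum(),np.percentile(X[m],[2,50,98]) if m.any() else 0)
d=get_image("scene");p=cloud(d);ok=d["z_map"]>0
X=(p[...,:2]-[538.5,-179.9])@f;Y=(p[...,:2]-[538.5,-179.9])@l;Z=p[...,2]
m=ok&(abs(Y)<40)&(X>20)&(X<130)&(Z>52)&(Z<59);print("scene dish top",m.sum(),np.percentile(X[m],[2,50,98]) if m.any() else 0,np.percentile(Y[m],[2,98]) if m.any() else 0)
print(get_obs()["ft_force"])
E
```

```text
-45 1220 [-4.8 -4.4 -3.4]
-35 1240 [-4.6 -4.2 -3.2]
-25 1225 [-4.8 -4.3 -3.4]
-15 346 [-4.7 -4.3 -3.4]
5 344 [-4.5 -4.2 -3.7]
15 1224 [-4.5 -4.2 -3.4]
25 1258 [-4.7 -4.2 -3.4]
35 1217 [-4.7 -4.3 -3.3]
base [-102.00276357  -95.77330312] [-93.45966514  92.87757886]
mouth [-105.44200315 -104.03145012 -102.83038469]
side plate 87 [ -9.73797366   1.67017923 101.80629581]
scene dish top 108 [36.46417653 80.10471615 91.37738364] [-26.13527321  30.0382599 ]
[1.93297516 9.15077463 1.59573012]
```

The plate's rear edge measures x = -4.8, so its front is at 145, which agrees with the stop face seen at 146. Resistance climbed to 8–9 N with no motion, so this is the stop. I'll relax the push, then open.

jog_arm(
  commands=[
    [-1,[0.0035,0,-0.003],[0,0,0]],
    [-1,[0.0025,0,-0.0025],[0,0,0]],
    [-1,[0,0,0],[0,0,0]],
    [-1,[0,0,0],[0,0,0]],
  ],
)

```text
t: 16.5
ee_pos: [530.1, -213.6, 60.5]
orientation: [2.034, 1.567, -0.803]
ft_force: [2.6, 3.6, -2.0]
width: 13.9
grasp_force: 30.0
```

```bash
python3 st.py|head -1
```

```text
tcp x,y [34.7  0.4] z 60.5 resist 4.18 lat 1.58 fz -2.01 M [ 0.96 -0.52  0.33]
```

jog_arm(
  commands=[
    [-1,[0.003,0,0],[0,0,0]],
    [-1,[0,0,0],[0,0,0]],
    [-0.6,[0,0,0],[0,0,0]],
    [-0.5,[0,0,0],[0,0,0]],
    [-0.3,[0,0,0],[0,0,0]],
    [-0.2,[0,0,0],[0,0,0]],
    [0,[0,0,0],[0,0,0]],
    [0,[0,0,0],[0,0,0]],
    [0,[0,0,0],[0,0,0]],
  ],
)

```text
t: 17.45
ee_pos: [530.0, -213.5, 60.7]
orientation: [2.034, 1.567, -0.803]
ft_force: [0.8, 0.1, 0.7]
width: 43.9
grasp_force: 0.0
```

```bash
cat > rear.py <<'E'
from h import *
from workcell import *
a=np.radians(-104.8);f=np.array([np.cos(a),np.sin(a)]);l=np.array([-f[1],f[0]])
im,p,ok=wcloud();X=(p[...,:2]-[538.5,-179.9])@f;Y=(p[...,:2]-[538.5,-179.9])@l;Z=p[...,2]
b=ok&(abs(Y)<46)&(abs(Y)>12)&(Z>37.5)&(Z<43)&(X>-60)&(X<60)
for lo in (-45,-35,25,35):
    m=b&(Y>=lo)&(Y<lo+10)
    if m.sum()>10: print(lo,m.sum(),np.percentile(X[m],[1,3,10]).round(1))
cv2.imwrite("pics/last.png",np.hstack([cv2.resize(im,(400,300)),cv2.resize(get_image("scene")["image"],(400,300))]))
E
python3 rear.py; python3 st.py|head -1
```

```text
-45 1191 [-4.9 -4.3 -3.3]
-35 1158 [-4.6 -4.4 -3.5]
25 1149 [-4.7 -4.3 -3.4]
35 1176 [-4.8 -4.3 -3.3]
tcp x,y [34.6  0.4] z 60.7 resist 0.26 lat 0.09 fz -0.45 M [ 0.32 -0.09  0.05]
```

The carrier hasn't moved. I'll retreat along the tool axis.

jog_arm(
  commands=[
    [0,[0,0,-0.05],[0,0,0]],
    [0,[0,0,-0.1],[0,0,0]],
    [0,[0,0,-0.15],[0,0,0]],
    [0,[0,0,-0.2],[0,0,0]],
    [0,[0,0,-0.2],[0,0,0]],
    [0,[0,0,-0.2],[0,0,0]],
    [0,[0,0,-0.2],[0,0,0]],
    [0,[0,0,-0.2],[0,0,0]],
    [0,[0,0,-0.1],[0,0,0]],
    [0,[0,0,0],[0,0,0]],
  ],
)

```text
t: 18.6
ee_pos: [555.7, -119.8, 164.4]
orientation: [2.033, 1.567, -0.799]
ft_force: [0.9, -1.1, 1.2]
width: 43.8
grasp_force: 0.0
```

```bash
python3 rear.py; python3 st.py|head -1
```

```text
-45 445 [-4.4 -4.2 -2.6]
-35 450 [-4.8 -4.3 -2.8]
25 445 [-4.6 -4.2 -2.8]
35 445 [-4.5 -4.  -2.6]
tcp x,y [-61.    0.2] z 162.9 resist -0.16 lat 0.3 fz -0.12 M [ 0.35  0.02 -0.02]
```

View pics/last.png

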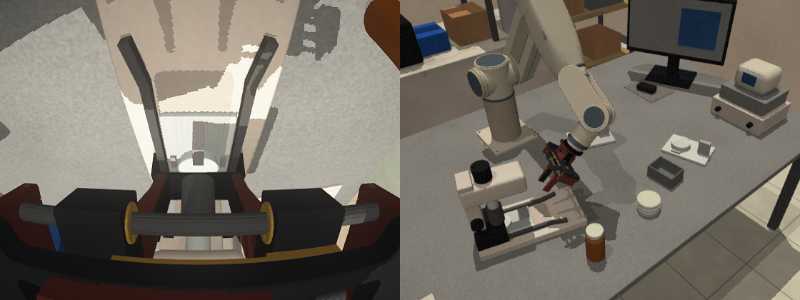

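The carrier sits squarely in the guideway (rear edge at (200,115), fin at (198,158)), unmoved since release. The jar, tip box and dishes are in place, and the gripper is clear.

```bash
python3 -c "from workcell import *;print(close_job())"
```

```text
the job is handed in; nothing more can be done
None
```

The carrier lies flat in the guideway, dish end in, resting against the stop, which held with about 9 N of push at most. It is released, the bystanders were not touched, and the job was handed in at about 19 s; my one slip was easing the grip open for a moment mid-slide, then re-gripping before going on.

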